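# Tip a strainer disc out of its pocket and rack it

## Robot

A 6-joint arm with a two-finger parallel gripper is mounted at the origin on a cart in front of the work surface, level with it; the furniture and walls round the work are solid. World frame = base frame: x ahead of the robot, y to its left, z up, the work surface at z = 0. Lengths are in m, angles in degrees, forces in N, time in s.
With the tool pointing down it reaches from about 0.375 to 0.975 m from the base axis. Payload 3.8 kg.
Tool frame: the origin (TCP) lies midway between the tips of the shut fingers; the grasp point (between the pads) lies ctrl.grip_point_offset behind it (ctrl.grip_point_offset is the distance from the TCP to the grasp point, in m); x points along the fingers, y is the direction in which the jaws open and shut, and the axes are right-handed (so a half turn about x gives the same grasp; the last joint's range is limited). The gripper opens to 85 mm and grips with 20 to 120 N. Pads are 22 mm wide; open, the fingers measure 114 mm over their backs; the gripper's body (76 mm by 85 mm) begins 54 mm behind the grasp point. The pads swing forward as they close: fully open they stand 13 mm farther back than shut.
Start: joints at [64.578, 15.12, 91.902, -0, 72.978, -2.114], TCP at [0.267, 0.62, 0.231] pointing down, gripper open.
Joint ranges: [-150.88, 150.88], [-54.13, 125.18], [17.81, 147.31], [-75.09, 255.09], [0, 152.58], [-146.25, 146.25]. Speed limits (degrees/s): [147.25, 147.25, 180, 180, 180, 180].

## Interface

Orientations are given as [roll, pitch, yaw] about the fixed x, y, z axes, in that order (R = Rz(yaw) Ry(pitch) Rx(roll)).
In Python, from cell import ctrl, vision gives the robot as it stands. The module is installed in compiled form; this text tells all that it offers.
- The arm moves only by the shell command python3 -m jog 'ROWS' [OPENING]. ROWS is a JSON object of lists of equal length, an entry for each row: "travel": the shift along the tool's x, y, z in m, a list of three; "rotation": the turn, a rotation vector about the tool's x, y, z in degrees, a list of three. In form: {"travel": [[x, y, z], ...], "rotation": [[wx, wy, wz], ...]}. A call has 1 to 12 rows; each row is the pose to reach, as a shift and turn from the pose commanded when the call began, along the tool's axes at that moment; what a row does not reach only later rows make up. A row lasts 1/8 s, in which the tool goes at most 62.5 mm and 10.7 degrees, less where a joint would pass 70% of its speed; a pose out of reach is approached as far as the arm can. A call with a gripper value outside its range is refused whole. OPENING is the opening, from -1 (shut) to 1 (fully open), so that 0 is half open, set as the call begins (- or left out, the last holds). The fingers move at their own pace and stop on an object; the grip force is fixed at half the most. Time passes only in rows, so rows that repeat a pose let the fingers close. It gives the time, the measured TCP pose, the force and the opening at its end, in the units of the state.
- ctrl.read_state(): the state, without advancing time (a new reading comes with each control period).
- vision.snapshot(name): name is "scene" or "top" or "wrist"; returns the picture (420x560x3 uint8, blue, green, red); there is no depth.
- vision.calibration(name): a dict with "fovy" (degrees; the focal length in pixels is half the picture's height over the tangent of half this angle, whatever the lens; pixels are square), "cx", "cy" (the principal point, pixels), "rvec" (rotation vector, rad) and "tvec" (3), from world to camera coordinates, as OpenCV has them. Camera axes: x right, y down, z forward; pixel columns grow to the right and rows downward; lengths in m; the calibration is good to about 2 mm. A picture is of the moment at which its call begins: read the wrist's pose just before it. calibration takes no time and is no camera call; for the wrist camera it gives the pose at the moment of the call.
- ctrl.sign_off(): hands the job in, once; it reports no verdict.
The state is a dict: "clock": time; "joint_pos": joint angles; "joint_vel": joint speeds; "tau": joint torques, N m; "tcp_pos": TCP position; "ee_rot": TCP orientation; "contact_force": force on the tool from outside, world axes, zero at the start; "torque": the same for the moment, N m; "opening": finger opening in m.
Only numpy, scipy, OpenCV 4.12 (cv2) and the standard library are available. Lean on these libraries where they do the work, as an engineer would, in place of code of your own. Each camera call takes 0.05 s, during which the arm holds its last target. There are 200 camera calls.

## Task

Take the red test stick off the tip-out tray and lay it flat on the worktop, touching neither the tray nor the rack. Then tip up the blue-rimmed strainer disc by pressing it down at its thumb notch, so that it leans in its pocket by itself with its other edge raised; lift it out and stand it upright in the free slot of the drying rack, fully down. Leave the white and yellow discs in their places and the pot, the stamp and the spray bottle standing where they are.

Things in the scene. Friction and masses are not known exactly. Their poses are not given: they have to be found in the camera images.
- tray: fixed grey tip-out tray with two open pockets; origin on the worktop under it, z up, x from the ledge side to the thumb-notch side. It spans x -49.5 to 46, y -89 to 89, z 0 to 48.5 mm. Pockets are centred on y = 43.5 (a) and -43.5 mm (b), 75 mm wide in y. In each, a level ledge 39 mm high runs from the wall at x = -41.5 to a ridge at x = 0, then a ramp falls to +x
- ridge_a (a point): middle of pocket a's ridge, at ledge height (39 mm); axes as the tray's. From it the ramp falls at 50 degrees towards +x to 4 mm high. A disc lies flat on the ledge, centre 2 to 5.5 mm on the -x side of the ridge, top 1.5 mm below the tray top, its +x part overhanging the ramp
- ridge_b (a point): the same point of pocket b. Pressed down some 20 mm at the overhanging part, in the notch, a disc tips over the ridge, slides down the ramp till its low edge meets the end wall, and stays leaning at about 50 degrees, its -x edge raised some 22 mm above the ledge, free on both faces for a pinch across its thickness
- notch_a (a point): inner edge of pocket a's thumb notch, mid-width, at the tray's top (48.5 mm). The pocket's +x wall (tray x 28 to 46) is cut there by a notch 40 mm wide in y, open to the outside and down to height 25 mm; below that the end wall stands at x = 35 mm. Press here, straight down
- notch_b (a point): the same point of pocket b's thumb notch
- blue_disc: loose round strainer disc with a blue rim and perforated steel faces, 72 mm diameter, 8 mm thick, about 60 to 110 g. Origin at its centre, z along its axis. It starts flat in one of the two tray pockets
- white_disc: the same disc with a white rim, flat in the other tray pocket; it stays there
- wand: red flat test stick, 22 x 150 x 9 mm, 35 g, lying across the tray top at the start, over both pockets. Origin: centre of its underside, long axis y, z up
- rack: fixed wire drying rack, base 125 x 85 mm, origin at the centre of its underside on the worktop, z up. Two slots for upright discs (disc axis along rack x) at x = -30 mm (free) and +30 mm (holds the yellow disc), y = 0. A disc rests on two rods along x (y = -20 and 20, tops 11 mm high) between four pins (y = -28 and 28, 44 mm tall) that leave 16 mm in x
- free_slot (a point): where the centre of a disc lies when it rests in the free slot, 41.5 mm above the worktop; axes as the rack's
- yellow_disc: the same disc with a yellow rim, standing in the rack's other slot; origin at its centre; it stays there
- pot: sample pot with blue lid, 50 mm diameter, 66 mm tall, standing behind the tray; origin at the centre of its underside; must stay where it is
- stamp: date stamp with red handle, 25 x 42 mm, 76 mm tall, standing behind the rack; origin at the centre of its underside; must stay where it is
- bottle: spray bottle, 56 x 119 mm and 264 mm tall, standing between tray and rack; origin at the centre of its underside, long side along its y; must stay where it is

How it is judged (in metres and radians):
On the way, in this order (a step that is already met when the one before it is completed fails the run):
1. the test stick lies flat on the worktop, clear of the tray and the rack (height (world z) of wand below 0.006 m and angle between wand's own z axis and vertical below 0.1 rad and linear speed of wand below 0.03 m/s and contact force between wand and tray below 0.05 N and contact force between wand and rack below 0.05 N), for 0.2 s.
2. the blue disc, released, leans tipped up (35 to 65 degrees) in its pocket (angle between blue_disc's own z axis and vertical between 0.61 and 1.13 rad and z of blue_disc in the frame of tray below 0.05 m and horizontal distance between blue_disc and tray below 0.065 m and contact force between blue_disc and tray above 0.1 N and contact force between the fingers and blue_disc below 0.05 N), for 0.2 s.
At the end, for the whole second after the job is handed in: The blue disc stands at rest in the free slot (centre within 10 mm, axis within 0.4 rad); the stick lies flat on the worktop, touching neither tray nor rack; white and yellow discs within 10 and 12 mm of their starts, the white one flat; pot, stamp and bottle moved less than 25 mm (distance between blue_disc and free_slot below 0.01 m and angle between the z axis of blue_disc and the x axis of rack, either way round below 0.4 rad and linear speed of blue_disc below 0.03 m/s and height (world z) of wand below 0.006 m and angle between wand's own z axis and vertical below 0.1 rad and contact force between wand and tray below 0.05 N and contact force between wand and rack below 0.05 N and distance of white_disc from where it was at the start of the episode below 0.01 m and angle between white_disc's own z axis and vertical below 0.2 rad and distance of yellow_disc from where it was at the start of the episode below 0.012 m and distance of each of pot, stamp, bottle from where it was at the start of the episode below 0.025 m).
It fails at once if the pot, the stamp or the bottle is knocked over (angle between any of pot, stamp's own z axis and vertical above 0.5 rad or angle between bottle's own z axis and vertical above 0.4 rad).
It fails at once if the white or yellow disc is taken out of its place (distance of any of white_disc, yellow_disc from where it was at the start of the episode above 0.035 m).
It also fails if it takes over 64 s, if anything falls off the work surface, if the arm or the gripper's body presses on something with over 40 N, if the wrist force passes 120 N, or if a joint passes its speed limit or range.

## Working session

There is one attempt and no reset: what is moved stays moved. The work goes in short steps, Python scripts to look and compute and a shell command to move; the robot and the scene stay as the last step left them, time stands still between calls to the robot, and variables do not carry over. Pictures are saved under pics/ and viewed, about 8 in all and at most 12, crops included, and the job is handed in when it is done.

```bash
mkdir -p pics; ls
python3 - <<'E'
from cell import ctrl, vision
import cv2
print(ctrl.read_state(), ctrl.grip_point_offset)
for n in ("scene","top"):
    cv2.imwrite(f"pics/{n}0.png",vision.snapshot(n)); print(n,vision.calibration(n))
E
```

```text
pics
{'clock': 0.0, 'joint_pos': array([ 6.45784515e+01,  1.51708884e+01,  9.19826234e+01,  1.76616555e-03,
        7.29779577e+01, -2.11441456e+00]), 'joint_vel': array([ 0.05772894,  0.14173195, -0.04760694,  0.0385965 , -0.05609871,
        0.00507319]), 'tau': array([ 1.27406762e-03, -5.15137589e+01, -3.67300165e+01, -6.07495008e-05,
        1.33026016e-02, -1.01891752e-05]), 'tcp_pos': array([0.26674425, 0.61924592, 0.22992879]), 'ee_rot': array([ -92.84984953,   89.86851963, -116.15750242]), 'contact_force': array([ 0.12706441,  0.44186061, -0.05288728]), 'torque': array([ 0.05687   ,  0.00231487, -0.01977559]), 'opening': 0.08546211737217749} 0.0187
scene {'fovy': 46.74846339678297, 'cx': 275.8399271043952, 'cy': 207.8893396677209, 'rvec': array([ 2.24104508, -0.63738938,  0.30064312]), 'tvec': array([-0.50810105,  0.25261628,  0.86158396])}
top {'fovy': 50.978229406947975, 'cx': 275.6666592385812, 'cy': 218.1909733381728, 'rvec': array([ 2.20927812, -2.15779309,  0.13646033]), 'tvec': array([-0.02754538,  0.58276019,  1.05915217])}
```

View pics/scene0.png

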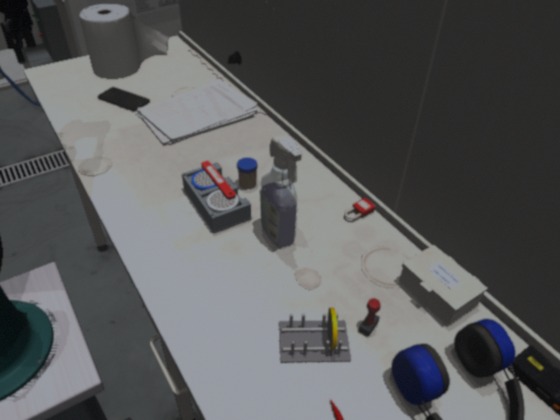

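View pics/top0.png

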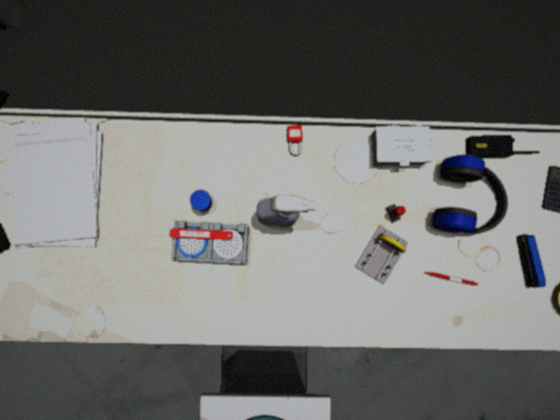

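The tray is at about (211,243) px in the top view, with blue in the left pocket and the stick at (201,235). The bottle is at (278,212) and the rack at (382,254), with its free slot at the lower left. I'll zoom in for corner measurements.

```bash
cat > h.py <<'E'
from cell import ctrl, vision
import cv2, numpy as np
from scipy.spatial.transform import Rotation as R
def K(c,h=420):
    f=h/2/np.tan(np.radians(c["fovy"]/2)); return np.array([[f,0,c["cx"]],[0,f,c["cy"]],[0,0,1]])
def unproj(c,uv,z):
    Rm=cv2.Rodrigues(np.array(c["rvec"]))[0]; t=np.array(c["tvec"])
    o=-Rm.T@t; d=Rm.T@np.linalg.inv(K(c))@np.array([*uv,1.]); return o+d*(z-o[2])/d[2]
def proj(c,P):
    return cv2.projectPoints(np.array(P,float).reshape(-1,3),np.array(c["rvec"]),np.array(c["tvec"]),K(c),None)[0].reshape(-1,2)
def rot():
    return R.from_euler('xyz',ctrl.read_state()["ee_rot"],degrees=True)
E
python3 - <<'E'
from h import *
im=cv2.imread("pics/top0.png")
a=cv2.resize(im[185:285,155:265],None,fx=5,fy=5,interpolation=cv2.INTER_CUBIC)[:, :550]
b=cv2.resize(im[205:305,340:425],None,fx=5,fy=5,interpolation=cv2.INTER_CUBIC)
o=np.zeros((500,800,3),np.uint8); s=np.hstack([a,b]); s=cv2.resize(s,(800,int(s.shape[0]*800/s.shape[1]))); print(s.shape, s.shape[1]/195)
cv2.imwrite("pics/c1.png",cv2.convertScaleAbs(s,alpha=1.3))
c=vision.calibration("top")
for n,uv,z in [("tray",(211,243),.0485),("blue",(193,241),.047),("white",(230,244),.047),("wand1",(171,233),.057),("wand2",(232,235),.057),("rack",(382,255),0.005),("bottle",(278,212),.15),("pot",(201,202),.066),("stamp",(396,212),.07)]:
    print(n,unproj(c,uv,z).round(4))
E
```

```text
(410, 800, 3) 4.102564102564102
tray [0.5176 0.1407 0.0485]
blue [0.5214 0.1842 0.047 ]
white [0.5163 0.0953 0.047 ]
wand1 [0.5388 0.2355 0.057 ]
wand2 [0.5375 0.0904 0.057 ]
rack [ 0.4991 -0.2846  0.005 ]
bottle [ 0.5851 -0.0155  0.15  ]
pot [0.6139 0.1659 0.066 ]
stamp [ 0.6013 -0.301   0.07  ]
```

View pics/c1.png

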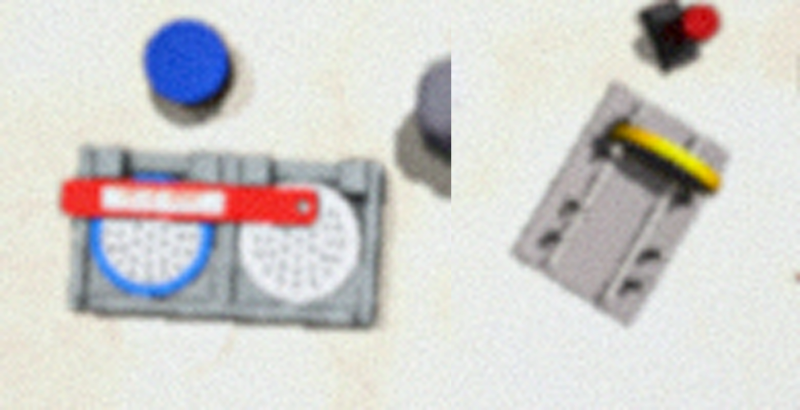

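```bash
cat >> h.py <<'E'
def go(P,ydir,pitch=0,xdir=None):
    """target TCP P; tool x = down tilted; tool y horizontal or given. prints travel, rotvec and rows"""
    x=np.array([0,0,-1.]) if xdir is None else np.array(xdir,float); x/=np.linalg.norm(x)
    y=np.array(ydir,float); y-=x*(x@y); y/=np.linalg.norm(y)
    s=ctrl.read_state(); R0=rot()
    best=None
    for sg in (1,-1):
        M=np.column_stack([x,sg*y,np.cross(x,sg*y)]); rv=(R0.inv()*R.from_matrix(M)).as_rotvec(degrees=True)
        if best is None or np.linalg.norm(rv)<np.linalg.norm(best): best=rv
    d=R0.inv().apply(np.array(P)-s["tcp_pos"])
    print("travel",d.round(4).tolist(),"rot",best.round(1).tolist(),"rows>=",max(np.linalg.norm(d)/.0625,np.linalg.norm(best)/10.7).round(1),"j6",s["joint_pos"][5].round(1),"t",s["clock"])
E
python3 - <<'E'
from h import *
from scipy.optimize import least_squares
c=vision.calibration("top"); k=800/975*5
px=lambda q,off:(off[0]+q[0]/k-.4, off[1]+q[1]/k-.4)
A=(155,185); B=(340-110,205)
def fit(pix,model,z,off,g):
    uv=np.array([px(q,off) for q in pix])
    def P(p): 
        cs,sn=np.cos(p[2]),np.sin(p[2]); return [[p[0]+cs*a-sn*b,p[1]+sn*a+cs*b,z] for a,b in model]
    r=least_squares(lambda p:(proj(c,P(p))-uv).ravel(),g); print(r.x[:2].round(4),np.degrees(r.x[2]).round(2),r.fun.round(1)); return r.x
t=fit([(82,147),(385,160),(380,322),(72,308)],[(.046,.089),(.046,-.089),(-.0495,-.089),(-.0495,.089)],.0485,A,[.518,.14,0])
r=fit([(615,82),(730,155),(630,325),(512,255)],[(.0625,.0425),(.0625,-.0425),(-.0625,-.0425),(-.0625,.0425)],.005,B,[.5,-.285,-.5])
for n,q in [("blue",(151,235)),("white",(300,243))]: print(n,unproj(c,px(q,A),.047).round(4))
for q in [(62,198),(318,206)]: print("wand",unproj(c,px(q,A),.0575).round(4))
Rt=lambda p,a,b:(p[0]+np.cos(p[2])*a-np.sin(p[2])*b, p[1]+np.sin(p[2])*a+np.cos(p[2])*b)
print("notch_a",Rt(t,.028,.0435),"ridge_a",Rt(t,0,.0435),"slot",Rt(r,-.03,0))
print(rot().as_matrix().round(3))
cw=vision.calibration("wrist"); print(cw["fovy"], (-cv2.Rodrigues(cw["rvec"])[0].T@cw["tvec"]).round(3))
go((.536,.16,.15),(1,0,0))
E
```

```text
[0.5226 0.1416] -1.05 [ 0.2 -0.2  0.2 -0.2 -0.4 -0.   0.1  0.4]
[ 0.5009 -0.2826] -30.51 [-0.3 -0.2  0.5 -0.3  0.   0.7 -0.2 -0.2]
blue [0.5192 0.1879 0.047 ]
white [0.5166 0.1007 0.047 ]
wand [0.539  0.2385 0.0575]
wand [0.5379 0.0901 0.0575]
notch_a (np.float64(0.5514226876846461), np.float64(0.1845609670721843)) ridge_a (np.float64(0.5234273854361144), np.float64(0.18507385303744142)) slot (np.float64(0.47505542650578875), np.float64(-0.26732988984599554))
[[-0.001  0.396  0.918]
 [-0.002  0.918 -0.396]
 [-1.    -0.002 -0.   ]]
64.20850832277083 [0.191 0.653 0.372]
travel [0.0807, -0.3152, 0.429] rot [66.7, 0.1, 0.1] rows>= 8.6 j6 -2.1 t 0.1
```

```bash
python3 -m jog '{"travel":[[0.06,-0.315,0.429],[0.06,-0.315,0.429],[0.06,-0.315,0.429],[0.06,-0.315,0.429],[0.06,-0.315,0.429],[0.06,-0.315,0.429],[0.06,-0.315,0.429],[0.06,-0.315,0.429],[0.06,-0.315,0.429],[0.06,-0.315,0.429],[0.06,-0.315,0.429],[0.06,-0.315,0.429]],"rotation":[[66.7,0,0],[66.7,0,0],[66.7,0,0],[66.7,0,0],[66.7,0,0],[66.7,0,0],[66.7,0,0],[66.7,0,0],[66.7,0,0],[66.7,0,0],[66.7,0,0],[66.7,0,0]]}' -0.3
python3 - <<'E'
from h import *
go((.5385,.164,.10),(1,0,0))
c=vision.calibration("wrist"); im=vision.snapshot("wrist"); cv2.imwrite("pics/w1.png",im)
import pickle; pickle.dump(c,open("w1.pkl","wb"))
print(rot().as_matrix().round(3))
E
```

```text
clock: 1.6
tcp_pos: [0.5359, 0.1619, 0.1713]
ee_rot: [-137.5, 90.0, 132.6]
contact_force: [-0.4, 0.2, -0.4]
opening: 0.0295
travel [0.0713, 0.0027, -0.0021] rot [0.1, -0.0, 0.0] rows>= 1.1 j6 14.2 t 1.6
[[-0.     1.     0.002]
 [ 0.     0.002 -1.   ]
 [-1.    -0.    -0.   ]]
```

View pics/w1.png

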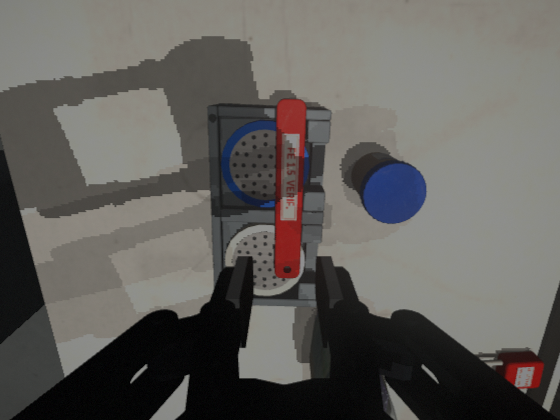

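Run:
```python
from h import *
import pickle; c=pickle.load(open("w1.pkl","rb"))
for n,uv,z in [("wand",(291.5,98),.0575),("wand",(288,278),.0575),("wandL",(277.5,150),.0575),("wandR",(306,150),.0575),("wandL",(276,250),.0575),("wandR",(301,250),.0575),("trayTL",(208,105),.0485),("trayR",(330,125),.0485),("blueL",(222,163),.047),("blueBot",(265,206),.047),("notch edge y",(318,142),.0485),("notch edge y2",(318,189),.0485),("whiteL",(226,260),.047),("pot",(394,191),.066)]: print(n,unproj(c,uv,z).round(4))
```

```text
wand [0.5416 0.2408 0.0575]
wand [0.5397 0.0912 0.0575]
wandL [0.5312 0.2029 0.0575]
wandR [0.553  0.2029 0.0575]
wandL [0.5294 0.1182 0.0575]
wandR [0.5506 0.1182 0.0575]
trayTL [0.4784 0.2356 0.0485]
trayR [0.5717 0.2208 0.0485]
blueL [0.4861 0.1906 0.047 ]
blueBot [0.5202 0.154  0.047 ]
notch edge y [0.5629 0.2077 0.0485]
notch edge y2 [0.5642 0.1693 0.0485]
whiteL [0.4846 0.1031 0.047 ]
pot [0.6209 0.1728 0.066 ]
```

Wrist view: the stick runs from (291,98) to (288,278), the blue disc centre is about (265,163), and pocket a's notch spans rows 142–189. It reads about 3 mm farther out than the top view, and I'll trust the wrist camera. Next: grasp the stick.

```bash
python3 -m jog '{"travel":[[0.05,0.005,-0.003],[0.1,0.005,-0.003],[0.115,0.005,-0.003],[0.122,0.005,-0.003],[0.122,0.005,-0.003]],"rotation":[[0,0,-1],[0,0,-1],[0,0,-1],[0,0,-1],[0,0,-1]]}'
python3 -c "
from h import *
print(rot().as_matrix().round(3))"
```

```text
clock: 2.28
tcp_pos: [0.5424, 0.1644, 0.0506]
ee_rot: [-91.8, 89.1, 178.2]
contact_force: [-0.4, 0.6, 0.2]
opening: 0.0296
[[-0.015  1.     0.   ]
 [ 0.     0.    -1.   ]
 [-1.    -0.015 -0.   ]]
```

```bash
python3 -m jog '{"travel":[[0.0015,-0.001,0],[0.0015,-0.001,0],[0.0015,-0.001,0],[0.0015,-0.001,0]],"rotation":[[0,0,1],[0,0,1],[0,0,1],[0,0,1]]}' -1
python3 -m jog '{"travel":[[-0.03,0,0],[-0.06,0,0],[-0.06,0,0]],"rotation":[[0,0,0],[0,0,0],[0,0,0]]}'
python3 - <<'E'
from h import *
go((.41,.19,.06),(1,0,0))
cv2.imwrite("pics/w2.png",vision.snapshot("wrist"))
E
```

```text
clock: 2.78
tcp_pos: [0.5433, 0.1645, 0.0511]
ee_rot: [103.4, 89.6, 13.4]
contact_force: [0.0, -0.9, 7.1]
opening: 0.0199
clock: 3.15
tcp_pos: [0.5433, 0.1646, 0.1117]
ee_rot: [104.4, 89.6, 14.3]
contact_force: [0.2, 0.6, -0.1]
opening: 0.0199
travel [0.0507, -0.1337, -0.0253] rot [-0.0, -0.1, -0.4] rows>= 2.3 j6 14.4 t 3.15
```

View pics/w2.png

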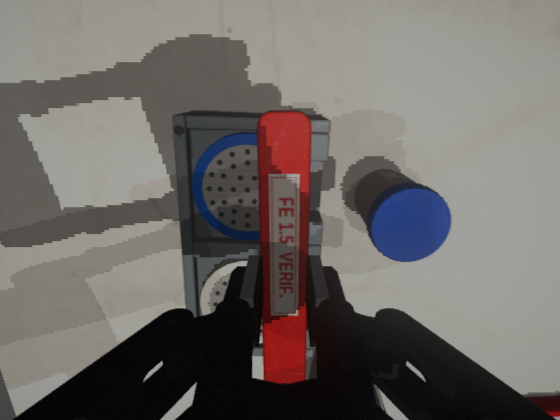

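The stick is held at (285,115)–(285,380). I'll place it in front of the tray.

```bash
python3 -m jog '{"travel":[[0,-0.06,-0.01],[0,-0.12,-0.025],[0,-0.138,-0.025],[0.05,-0.138,-0.025],[0.09,-0.138,-0.025],[0.103,-0.138,-0.025],[0.106,-0.138,-0.025],[0.106,-0.138,-0.025]],"rotation":[[0,0,-0.4],[0,0,-0.4],[0,0,-0.4],[0,0,-0.4],[0,0,-0.4],[0,0,-0.4],[0,0,-0.4],[0,0,-0.4]]}'
```

```text
clock: 4.2
tcp_pos: [0.4036, 0.1892, 0.0025]
ee_rot: [-96.0, 89.7, 174.0]
contact_force: [0.5, -0.8, -0.5]
opening: 0.0199
```

```bash
python3 -m jog '{"travel":[[0,0,0],[0,0,0],[0,0,0],[-0.03,0,0],[-0.09,0,0],[-0.1,0,0],[-0.1,0,0]],"rotation":[[0,0,0],[0,0,0],[0,0,0],[0,0,0],[0,0,0],[0,0,0],[0,0,0]]}' -0.2
python3 - <<'E'
from h import *
go((.554,.188,.10),(.018,1,0))
c=vision.calibration("top"); im=vision.snapshot("top"); cv2.imwrite("pics/t2.png",cv2.resize(im[170:320,130:280],None,fx=4,fy=4))
E
```

```text
clock: 5.08
tcp_pos: [0.4038, 0.1892, 0.1027]
ee_rot: [-101.8, 89.7, 168.2]
contact_force: [-0.1, 0.4, -0.2]
opening: 0.0343
travel [0.002, 0.1502, 0.0012] rot [-89.0, -0.2, 0.2] rows>= 8.3 j6 21.7 t 5.075
```

View pics/t2.png

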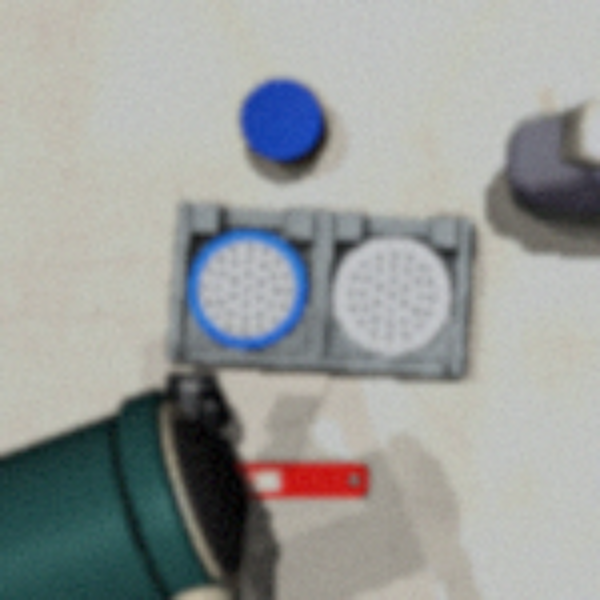

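The stick (240–368, 480) lies on the worktop clear of the tray. Next: over the notch with the fingers shut.

```bash
python3 -m jog '{"travel":[[0.0,0.06,0.001],[0.0,0.12,0.001],[0.0,0.151,0.001],[0.0,0.151,0.001],[0.0,0.151,0.001],[0.0,0.151,0.001],[0.0,0.151,0.001],[0.0,0.151,0.001],[0.0,0.151,0.001],[0.0,0.151,0.001],[0.0,0.151,0.001]],"rotation":[[-10,0,0],[-20,0,0],[-30,0,0],[-40,0,0],[-50,0,0],[-60,0,0],[-70,0,0],[-80,0,0],[-89,0,0],[-89,0,0],[-89,0,0]]}' -1
python3 - <<'E'
from h import *
go((.554,.188,.055),(.018,1,0)); print(rot().as_matrix().round(3))
c=vision.calibration("wrist"); im=vision.snapshot("wrist"); cv2.imwrite("pics/w3.png",im)
import pickle; pickle.dump(c,open("w3.pkl","wb"))
E
```

```text
clock: 6.5
tcp_pos: [0.5531, 0.1876, 0.0992]
ee_rot: [-174.3, 89.5, -175.5]
contact_force: [0.4, -0.1, 0.1]
opening: 0.0003
travel [0.0441, 0.0005, 0.0013] rot [-0.1, -0.5, 0.1] rows>= 0.7 j6 -72.7 t 6.5
[[-0.01   0.02   1.   ]
 [-0.001  1.    -0.02 ]
 [-1.    -0.001 -0.01 ]]
```

View pics/w3.png

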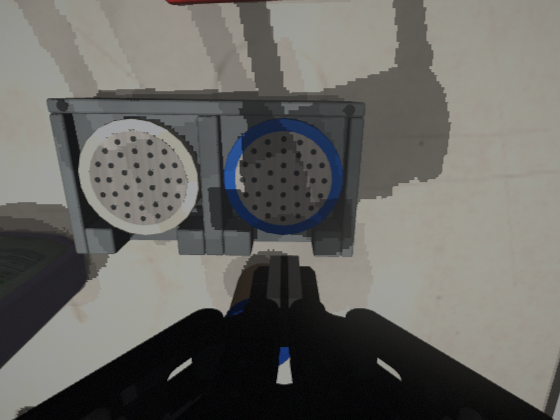

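Run:
```python
from h import *
import pickle; c=pickle.load(open("w3.pkl","rb"))
for n,uv,z in [("L",(224,175),.047),("R",(344,175),.047),("T",(284,118),.047),("B",(284,235),.047),("trayTR",(365,103),.0485),("trayTL",(48,100),.0485),("notchwall in",(330,232),.0485),("n1",(252,252),.0485),("n2",(313,252),.0485)]: print(n,unproj(c,uv,z).round(4))
```

```text
L [0.5168 0.1533 0.047 ]
R [0.5183 0.2249 0.047 ]
T [0.4846 0.1898 0.047 ]
B [0.5564 0.1883 0.047 ]
trayTR [0.4774 0.2348 0.0485]
trayTL [0.4722 0.0596 0.0485]
notchwall in [0.5543 0.2172 0.0485]
n1 [0.5671 0.1677 0.0485]
n2 [0.5679 0.2066 0.0485]
```

```bash
python3 -m jog '{"travel":[[0.03,0.0005,0.001],[0.048,0.0005,0.001],[0.054,0.0005,0.001],[0.06,0.0005,0.001],[0.066,0.0005,0.001],[0.070,0.0005,0.001],[0.073,0.0005,0.001],[0.073,0.0005,0.001]],"rotation":[[0,-0.5,0],[0,-0.5,0],[0,-0.5,0],[0,-0.5,0],[0,-0.5,0],[0,-0.5,0],[0,-0.5,0],[0,-0.5,0]]}' -1
python3 - <<'E'
from h import *
cv2.imwrite("pics/w4.png",vision.snapshot("wrist"))
E
```

```text
clock: 7.55
tcp_pos: [0.5545, 0.1883, 0.0276]
ee_rot: [-8.4, 89.9, -9.4]
contact_force: [0.0, -0.4, -0.5]
opening: -0.0003
```

View pics/w4.png

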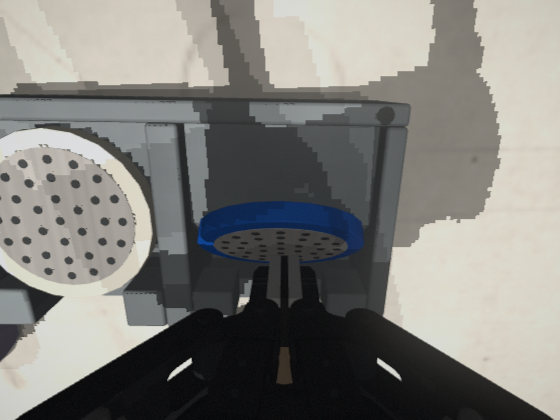

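The blue disc now leans (200–362, 203–262), upper edge raised. I'll retract and measure its pose by silhouette fit.

```bash
python3 -m jog '{"travel":[[-0.03,0,0],[-0.08,0,0],[-0.12,0,0],[-0.13,0,-0.04],[-0.13,0,-0.04],[-0.13,0,-0.04],[-0.13,0,-0.04]],"rotation":[[0,0,0],[0,0,0],[0,0,0],[0,0,0],[0,0,0],[0,0,0],[0,0,0]]}'
cat >> h.py <<'E'
def discfit(im,c,g,roi=None,hue=(100,125)):
    from scipy.optimize import minimize
    hsv=cv2.cvtColor(im,cv2.COLOR_BGR2HSV); m=cv2.inRange(hsv,(hue[0],120,50),(hue[1],255,255))
    u,v=proj(c,[g[:3]])[0]; r=np.zeros_like(m); cv2.circle(r,(int(u),int(v)),90,255,-1); m&=r
    n,l,s,_=cv2.connectedComponentsWithStats(m); m=(l==1+np.argmax(s[1:,4])).astype(np.uint8)
    S=4; hull=cv2.convexHull(np.argwhere(m)[:,::-1].astype(np.float32))
    def area(h): return cv2.contourArea(h)
    def model(p):
        x,y,z,t,w=p; n=R.from_euler('zyx',[w,0,0]).apply([np.sin(t),0,np.cos(t)]); e1=np.cross(n,[0,0,1.]); e1/=np.linalg.norm(e1); e2=np.cross(n,e1)
        a=np.linspace(0,2*np.pi,60)[:,None]; C=np.array([x,y,z])+.036*(np.cos(a)*e1+np.sin(a)*e2)
        return cv2.convexHull(proj(c,np.vstack([C+.004*n,C-.004*n])).astype(np.float32))
    def cost(p):
        h=model(p); i,_=cv2.intersectConvexConvex(h,hull); return 1-i/(area(h)+area(hull)-i)+ 0.5*(max(0,abs(p[3]-g[3])-.2))
    b=minimize(cost,g,method="Nelder-Mead",options=dict(initial_simplex=np.array([g]+[np.array(g)+np.eye(5)[k]*d for k,d in enumerate([.005,.005,.004,.1,.08])]),maxiter=1500,xatol=1e-5,fatol=1e-6))
    cv2.polylines(im,[model(b.x).astype(int)],True,(0,255,0),1); cv2.polylines(im,[hull.astype(int)],True,(0,0,255),1)
    return b.x,b.fun
E
python3 - <<'E'
from h import *
c=vision.calibration("wrist"); im=vision.snapshot("wrist")
s=ctrl.read_state(); print(s["tcp_pos"],s["clock"])
p,f=discfit(im,c,[.531,.188,.037,.87,0.]); print(p.round(4),np.degrees(p[3:]).round(1),f)
cv2.imwrite("pics/w5.png",im)
E
```

```text
clock: 8.48
tcp_pos: [0.5147, 0.189, 0.1572]
ee_rot: [-15.5, 89.9, -16.5]
contact_force: [-0.1, 0.1, -0.0]
opening: 0.0001
[0.51470891 0.18896133 0.15707815] 8.525
[ 0.536   0.1878  0.029   0.8806 -0.0384] [50.5 -2.2] 0.013284696813474328
```

View pics/w5.png

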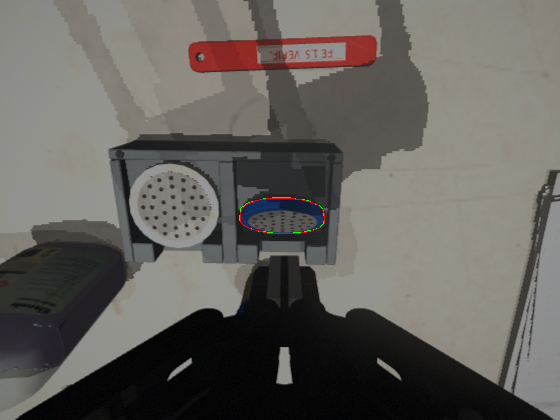

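Stick clear at (190–376, 53), disc leaning 50.5° centred near (.533,.188,.0365). The fit outline matches the image. I'll swing to the tilted pinch standoff.

Run:
```python
from h import *
a=np.radians(50); w=R.from_euler('z',-1.2,degrees=True)
x=w.apply([np.cos(a),0,-np.sin(a)]); y=w.apply([np.sin(a),0,np.cos(a)])
T=np.array([.5163,.188,.0564]); R0=rot(); s=ctrl.read_state()
M=R.from_matrix(np.column_stack([x,y,np.cross(x,y)])); rv=(R0.inv()*M).as_rotvec(degrees=True)
print("rot",rv.round(1),np.linalg.norm(rv)); 
for d in (.075,):
    print(d,R0.inv().apply(T-d*x-s["tcp_pos"]).round(4))
```

```text
rot [ 86.2 -31.3  31.2] 96.86239741221287
0.075 [ 0.0432 -0.0008 -0.0466]
```

```bash
python3 -m jog '{"travel":[[0,0,-0.047],[0,0,-0.047],[0,0,-0.047],[0,0,-0.047],[0,0,-0.047],[0,0,-0.047],[0,0,-0.047],[0,0,-0.047],[0,0,-0.047],[0.02,0,-0.047],[0.043,-0.001,-0.047],[0.043,-0.001,-0.047]],"rotation":[[8.6,-3.1,3.1],[17.2,-6.3,6.3],[25.9,-9.4,9.4],[34.5,-12.5,12.5],[43.1,-15.6,15.6],[51.7,-18.8,18.8],[60.3,-21.9,21.9],[69,-25,25],[77.6,-28.2,28.1],[86.2,-31.3,31.2],[86.2,-31.3,31.2],[86.2,-31.3,31.2]]}' -0.5
python3 - <<'E'
from h import *
a=np.radians(50); w=R.from_euler('z',-1.2,degrees=True)
x=w.apply([np.cos(a),0,-np.sin(a)]); y=w.apply([np.sin(a),0,np.cos(a)])
go([.5163,.188,.0564],y,xdir=x)
c=vision.calibration("wrist"); im=vision.snapshot("wrist")
p,f=discfit(im,c,[.533,.188,.0365,.87,0.]); print(p.round(4),np.degrees(p[3:]).round(1),f)
s=ctrl.read_state();  E=p[:3]+.036*np.array([-np.cos(p[3]),0,np.sin(p[3])]) ; print("edge in tool (x,y,z)",rot().inv().apply(E-s["tcp_pos"]).round(4))
cv2.imwrite("pics/w6.png",im)
E
```

```text
clock: 10.02
tcp_pos: [0.4679, 0.188, 0.1166]
ee_rot: [89.4, 50.3, -1.2]
contact_force: [1.8, -0.4, 0.4]
opening: 0.0211
travel [0.0772, -0.0012, -0.001] rot [0.6, 0.0, 0.3] rows>= 1.2 j6 79.8 t 10.025
[ 0.5369  0.1842  0.0303  0.8553 -0.0343] [49. -2.] 0.05756181185856579
edge in tool (x,y,z) [0.0734 0.0008 0.0021]
```

View pics/w6.png

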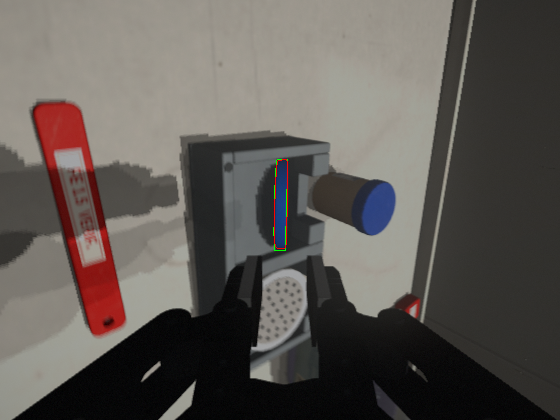

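The disc is edge-on at column 281, midway between the fingers. I'll advance and pinch.

```bash
python3 -m jog '{"travel":[[0.04,0,0],[0.065,0,0],[0.073,0,0],[0.079,0,0],[0.079,0,0]],"rotation":[[0,0,0],[0,0,0],[0,0,0],[0,0,0],[0,0,0]]}' -0.5
python3 -m jog '{"travel":[[0,0,0],[0,0,0],[0,0,0],[0,0,0]],"rotation":[[0,0,0],[0,0,0],[0,0,0],[0,0,0]]}' -1
```

```text
clock: 10.7
tcp_pos: [0.5183, 0.1874, 0.0625]
ee_rot: [89.2, 50.7, -1.3]
contact_force: [-0.4, 0.8, -0.0]
opening: 0.0214
clock: 11.2
tcp_pos: [0.5177, 0.1874, 0.062]
ee_rot: [89.2, 50.8, -1.3]
contact_force: [-3.0, 0.4, 4.8]
opening: 0.0047
```

```bash
python3 -m jog '{"travel":[[0,0,0],[0,0,0],[0.002,0,0],[0.005,0,0],[0.005,0,0]],"rotation":[[0,0,0],[0,0,0],[0,0,0],[0,0,0],[0,0,0]]}' -0.5
python3 - <<'E'
from h import *
c=vision.calibration("wrist"); im=vision.snapshot("wrist"); cv2.imwrite("pics/w7.png",im[100:420])
c=vision.calibration("top"); im=vision.snapshot("top")
E
```

```text
clock: 11.82
tcp_pos: [0.5207, 0.1872, 0.0595]
ee_rot: [89.1, 51.0, -1.4]
contact_force: [0.3, 0.7, -0.2]
opening: 0.0218
```

View pics/w7.png

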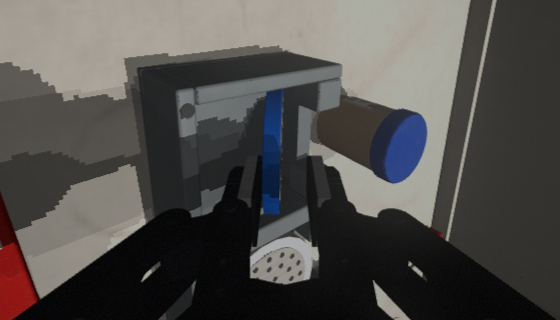

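The disc (cols 265–281) is between the pads but off towards the left finger (gap 252–312). I'll shift by −3 mm in tool y, go slightly deeper, then close.

```bash
python3 -m jog '{"travel":[[0,-0.003,0],[0.003,-0.003,0],[0.003,-0.003,0]],"rotation":[[0,0,0],[0,0,0],[0,0,0]]}' -0.5
python3 -m jog '{"travel":[[0,0,0],[0,0,0],[0,0,0],[0,0,0]],"rotation":[[0,0,0],[0,0,0],[0,0,0],[0,0,0]]}' -1
```

```text
clock: 12.3
tcp_pos: [0.52, 0.1874, 0.0575]
ee_rot: [89.1, 51.2, -1.4]
contact_force: [-0.3, -0.1, 0.3]
opening: 0.0213
clock: 12.8
tcp_pos: [0.5197, 0.1873, 0.0573]
ee_rot: [89.1, 51.2, -1.4]
contact_force: [-4.4, 0.4, 0.6]
opening: 0.0056
```

```bash
python3 -m jog '{"travel":[[-0.015,0,0],[-0.04,0,0],[-0.08,0,0],[-0.12,0,0],[-0.12,0,0],[-0.12,0,0]],"rotation":[[0,0,0],[0,0,0],[0,0,0],[0,0,0],[0,0,0],[0,0,0]]}' -1
python3 - <<'E'
from h import *
rx=np.radians(-30.5); yd=[np.cos(rx),np.sin(rx),0]
go((.42,.10,.22),yd); print(rot().as_matrix().round(3), ctrl.read_state()["joint_pos"].round(1))
c=vision.calibration("wrist"); im=vision.snapshot("wrist"); cv2.imwrite("pics/w8.png",im)
hsv=cv2.cvtColor(im,cv2.COLOR_BGR2HSV); m=cv2.inRange(hsv,(100,120,50),(125,255,255))
n,l,s,_=cv2.connectedComponentsWithStats(m); print(s[1:][s[1:,4]>100])
E
```

```text
clock: 13.55
tcp_pos: [0.4449, 0.1891, 0.1508]
ee_rot: [89.1, 51.2, -1.4]
contact_force: [-0.2, -0.0, -0.8]
opening: 0.0061
travel [-0.0682, 0.0242, 0.0901] rot [28.9, -9.6, -38.1] rows>= 4.6 j6 69.8 t 13.55
[[ 0.626  0.779 -0.012]
 [-0.015 -0.003 -1.   ]
 [-0.779  0.627  0.01 ]] [ 35.8 -20.  143.2 -45.   32.4  69.8]
[[ 351  173   31   47 1069]
 [ 275  185   19  131 1936]]
```

```bash
python3 -m jog '{"travel":[[-0.05,0.02,0.03],[-0.068,0.024,0.09],[-0.068,0.024,0.09],[-0.068,0.024,0.09],[-0.068,0.024,0.09],[-0.068,0.024,0.09],[-0.068,0.024,0.09]],"rotation":[[5.8,-1.9,-7.6],[11.6,-3.8,-15.2],[17.3,-5.8,-22.9],[23.1,-7.7,-30.5],[28.9,-9.6,-38.1],[28.9,-9.6,-38.1],[28.9,-9.6,-38.1]]}' -1
python3 - <<'E'
from h import *
rx=np.radians(-30.5); yd=[np.cos(rx),np.sin(rx),0]
go((.473,-.265,.22),yd); print(rot().as_matrix().round(3), ctrl.read_state()["joint_pos"].round(1))
E
```

```text
clock: 14.48
tcp_pos: [0.4192, 0.0995, 0.2181]
ee_rot: [-29.9, 89.8, -150.5]
contact_force: [-0.3, 0.4, -1.4]
opening: 0.0056
travel [-0.0014, 0.2315, 0.2866] rot [-0.0, 0.2, 0.1] rows>= 5.9 j6 40.7 t 14.475
[[-0.003  0.861 -0.508]
 [-0.002 -0.508 -0.861]
 [-1.    -0.002  0.003]] [ 1.010e+01 -1.160e+01  1.208e+02 -1.000e-01  7.100e+01  4.070e+01]
```

```bash
python3 -m jog '{"travel":[[-0.001,0.03,0.04],[-0.001,0.07,0.087],[-0.001,0.11,0.136],[-0.001,0.15,0.186],[-0.001,0.19,0.235],[-0.001,0.22,0.272],[-0.001,0.2315,0.2865],[-0.001,0.2315,0.2865],[-0.001,0.2315,0.2865],[-0.001,0.2315,0.2865]],"rotation":[[0,0,0],[0,0,0],[0,0,0],[0,0,0],[0,0,0],[0,0,0],[0,0,0],[0,0,0],[0,0,0],[0,0,0]]}' -1
python3 - <<'E'
from h import *
import pickle
c=vision.calibration("wrist"); im=vision.snapshot("wrist"); pickle.dump(c,open("w9.pkl","wb"))
s=vision.snapshot("scene"); t=vision.snapshot("top"); print(ctrl.read_state()["tcp_pos"])
cv2.imwrite("pics/s9r.png",s); cv2.imwrite("pics/t9r.png",t); cv2.imwrite("pics/w9r.png",im)
o=np.zeros((600,800,3),np.uint8); o[:420,:560]=im
o[:240,560:]=cv2.resize(s[260:380,250:370],None,fx=2,fy=2); o[240:480,560:]=cv2.resize(t[195:315,325:445],None,fx=2,fy=2)
# predicted overlay of rack points
r=(.5009,-.2826,np.radians(-30.51)); 
def W(a,b,z): return [r[0]+np.cos(r[2])*a-np.sin(r[2])*b, r[1]+np.sin(r[2])*a+np.cos(r[2])*b, z]
P=[W(a,b,.044) for a in (-.03,.03) for b in (-.028,.028)]; print(proj(c,P).round(0).tolist())
print(proj(c,[W(a,b,.005) for a in (-.0625,.0625) for b in (-.0425,.0425)]).round(0).tolist())
cv2.imwrite("pics/m9.png",o)
E
```

```text
clock: 15.72
tcp_pos: [0.4734, -0.2626, 0.221]
ee_rot: [-62.6, 89.9, 176.9]
contact_force: [-0.2, 0.1, -0.8]
opening: 0.0057
[ 0.47365492 -0.26330207  0.22117524]
[[288.0, 211.0], [288.0, 156.0], [347.0, 211.0], [351.0, 156.0]]
[[259.0, 211.0], [257.0, 136.0], [369.0, 211.0], [376.0, 136.0]]
```

View pics/m9.png

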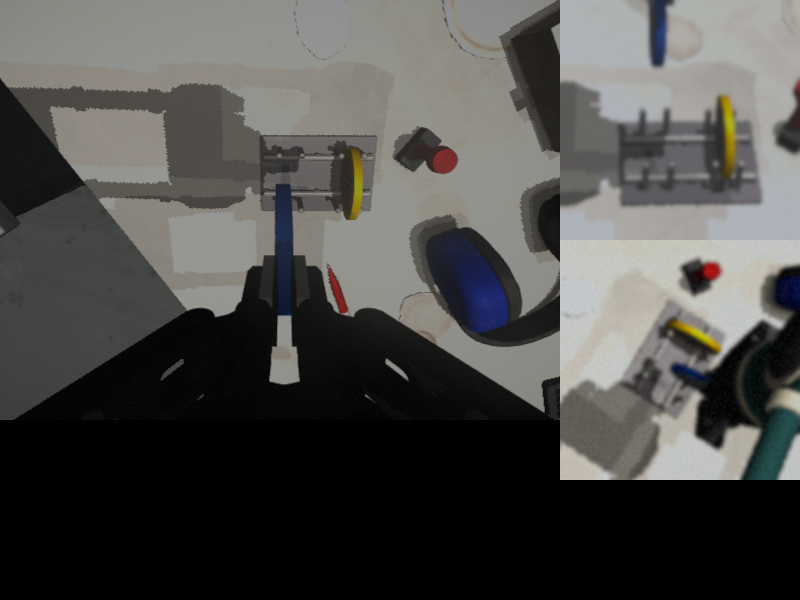

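Wrist view: rack base spans cols 261–376 and rows 135–211, within about 2 px of the prediction. The blue disc hangs edge-on at cols 275–293. I'll refine numerically against the rack edges and the disc fits.

Run:
```python
from h import *
import pickle
w0=np.radians(-30.5)
for nm,f in (("wrist","w9r"),("scene","s9r"),("top","t9r")):
    c=pickle.load(open("w9.pkl","rb")) if nm=="wrist" else vision.calibration(nm)
    for col,g,h in (("yellow",[.527,-.298,.0415,1.57,w0],(20,35)),("blue",[.4735,-.263,.195,1.57,w0],(100,125))):
        im=cv2.imread(f"pics/{f}.png")
        try: p,e=discfit(im,c,g,hue=h); print(nm,col,p[:3].round(4),np.degrees(p[3:]).round(1),round(e,3))
        except Exception as ex: print(nm,col,ex)
c=pickle.load(open("w9.pkl","rb"))
for uv in [(261,136),(376,137),(373,210)]: print(uv,unproj(c,uv,.005).round(4))
r=(.5009,-.2826,w0)
for a,b in [(-.0625,.0425),(.0625,.0425),(.0625,-.0425)]: print([round(r[0]+np.cos(r[2])*a-np.sin(r[2])*b,4), round(r[1]+np.sin(r[2])*a+np.cos(r[2])*b,4)])
```

```text
wrist yellow [ 0.532  -0.3039  0.0326] [ 82.9 -28.6] 0.085
wrist blue [ 0.4688 -0.269   0.1709] [ 90.9 -30.1] 0.073
scene yellow [ 0.5356 -0.2967  0.0267] [ 85.8 -34. ] 0.128
scene blue [ 0.4816 -0.2558  0.1658] [ 87.5 -34.9] 0.531
top yellow [ 0.5347 -0.3254 -0.0482] [ 84.6 -29.1] 0.092
top blue [ 0.4735 -0.263   0.195 ] [ 90.  -30.5] 1.0
(261, 136) [ 0.4718 -0.2167  0.005 ]
(376, 137) [ 0.5761 -0.2793  0.005 ]
(373, 210) [ 0.5378 -0.3518  0.005 ]
[np.float64(0.4686), np.float64(-0.2143)]
[np.float64(0.5763), np.float64(-0.2777)]
[np.float64(0.5332), np.float64(-0.3509)]
```

Run:
```python
from h import *
rx=np.radians(-30.5); yd=[np.cos(rx),np.sin(rx),0]
go((.4768,-.2683,.12),yd)
```

```text
travel [0.1012, 0.0053, 0.0026] rot [0.0, 0.0, 0.0] rows>= 1.6 j6 -1.2 t 15.875
```

```bash
python3 -m jog '{"travel":[[0.03,0.0053,0.0026],[0.07,0.0053,0.0026],[0.101,0.0053,0.0026],[0.101,0.0053,0.0026],[0.101,0.0053,0.0026]],"rotation":[[0,0,0],[0,0,0],[0,0,0],[0,0,0],[0,0,0]]}' -1
python3 - <<'E'
from h import *
import pickle
w0=np.radians(-30.5); c=vision.calibration("wrist"); im=vision.snapshot("wrist"); cv2.imwrite("pics/w10.png",im); pickle.dump(c,open("w10.pkl","wb"))
rx=w0; yd=[np.cos(rx),np.sin(rx),0]
go((.4768,-.2683,.12),yd)
# base edges and pins: grayscale profile along rows
g=cv2.cvtColor(im,cv2.COLOR_BGR2GRAY); hsv=cv2.cvtColor(im,cv2.COLOR_BGR2HSV); m=cv2.inRange(hsv,(100,120,40),(125,255,255))
r=(.5028,-.2836)
W=lambda a,b,z:[r[0]+np.cos(w0)*a-np.sin(w0)*b, r[1]+np.sin(w0)*a+np.cos(w0)*b, z]
P=[W(a,b,z) for a in(-.0405,-.0195) for b in(.028,) for z in (.044,.006)]
print("pins y+ top/bot L,R",proj(c,P).round(1).tolist()); print("base corners",proj(c,[W(a,.0425,.005) for a in(-.0625,.0625)]).round(1).tolist())
for v in range(80,300,12):
    u=np.where(m[v,200:380])[0]+200; print(v,(u.min(),u.max()) if len(u) else "", end=" | ")
E
```

```text
clock: 16.5
tcp_pos: [0.4775, -0.2695, 0.1212]
ee_rot: [44.1, 89.9, -76.5]
contact_force: [0.7, -0.0, -0.1]
opening: 0.0055
travel [0.0019, -0.0018, -0.0007] rot [-0.0, 0.0, -0.1] rows>= 0.0 j6 -1.5 t 16.55
pins y+ top/bot L,R [[267.0, 177.2], [269.3, 165.3], [298.2, 177.1], [296.2, 165.3]]
base corners [[240.5, 146.6], [402.8, 146.3]]
80  | 92  | 104  | 116  | 128  | 140  | 152  | 164  | 176  | 188 (np.int64(276), np.int64(289)) | 200 (np.int64(276), np.int64(291)) | 212 (np.int64(276), np.int64(291)) | 224 (np.int64(276), np.int64(291)) | 236 (np.int64(276), np.int64(292)) | 248 (np.int64(276), np.int64(292)) | 260 (np.int64(278), np.int64(290)) | 272 (np.int64(278), np.int64(290)) | 284 (np.int64(278), np.int64(290)) | 296 (np.int64(279), np.int64(289)) |
```

Run:
```python
import cv2,numpy as np
g=cv2.GaussianBlur(cv2.cvtColor(cv2.imread("pics/w10.png"),cv2.COLOR_BGR2GRAY),(3,3),0).astype(int)
for v in (151,155): print(v,"L",list(g[v,230:252]),"R",list(g[v,393:415]))
print("cols 256..310")
for v in range(156,192,3): print(v,*g[v,256:312:2])
for u in (330,345,385): print(u,"rows138-154",list(g[138:156,u]))
```

```text
151 L [np.int64(91), np.int64(90), np.int64(90), np.int64(89), np.int64(89), np.int64(89), np.int64(89), np.int64(89), np.int64(89), np.int64(89), np.int64(84), np.int64(72), np.int64(62), np.int64(61), np.int64(62), np.int64(62), np.int64(62), np.int64(62), np.int64(63), np.int64(63), np.int64(62), np.int64(62)] R [np.int64(103), np.int64(103), np.int64(103), np.int64(103), np.int64(103), np.int64(103), np.int64(102), np.int64(102), np.int64(111), np.int64(125), np.int64(134), np.int64(138), np.int64(141), np.int64(143), np.int64(143), np.int64(143), np.int64(144), np.int64(144), np.int64(144), np.int64(144), np.int64(144), np.int64(144)]
155 L [np.int64(91), np.int64(91), np.int64(90), np.int64(90), np.int64(90), np.int64(90), np.int64(90), np.int64(90), np.int64(90), np.int64(89), np.int64(86), np.int64(74), np.int64(62), np.int64(60), np.int64(61), np.int64(62), np.int64(62), np.int64(62), np.int64(62), np.int64(62), np.int64(62), np.int64(62)] R [np.int64(103), np.int64(102), np.int64(102), np.int64(103), np.int64(103), np.int64(102), np.int64(101), np.int64(106), np.int64(121),
[... 1447 characters left out ...]
9), np.int64(81), np.int64(93), np.int64(101), np.int64(102), np.int64(102), np.int64(101), np.int64(102), np.int64(102), np.int64(101)]
345 rows138-154 [np.int64(142), np.int64(142), np.int64(142), np.int64(141), np.int64(141), np.int64(141), np.int64(137), np.int64(118), np.int64(89), np.int64(81), np.int64(93), np.int64(101), np.int64(102), np.int64(102), np.int64(99), np.int64(94), np.int64(95), np.int64(93)]
385 rows138-154 [np.int64(134), np.int64(134), np.int64(134), np.int64(134), np.int64(135), np.int64(135), np.int64(129), np.int64(106), np.int64(78), np.int64(74), np.int64(89), np.int64(100), np.int64(103), np.int64(103), np.int64(103), np.int64(103), np.int64(103), np.int64(103)]
```

Base edges (241, 402) match the model, and the disc (col 283) is centred between the pins. Descend.

```bash
python3 -m jog '{"travel":[[0.015,-0.0007,-0.001],[0.03,-0.0007,-0.001],[0.04,-0.0007,-0.001],[0.045,-0.0007,-0.001],[0.045,-0.0007,-0.001]],"rotation":[[0,0,0],[0,0,0],[0,0,0],[0,0,0],[0,0,0]]}' -1
```

```text
clock: 17.18
tcp_pos: [0.4761, -0.2678, 0.0743]
ee_rot: [-72.9, 89.9, 166.5]
contact_force: [0.1, 0.2, -1.4]
opening: 0.0059
```

```bash
python3 -m jog '{"travel":[[0.003,0,0],[0.006,0,0],[0.006,0,0]],"rotation":[[0,0,0],[0,0,0],[0,0,0]]}' -1
python3 -m jog '{"travel":[[0.002,0,0],[0.003,0,0],[0.003,0,0]],"rotation":[[0,0,0],[0,0,0],[0,0,0]]}' -1
```

```text
clock: 17.55
tcp_pos: [0.4766, -0.2681, 0.069]
ee_rot: [-41.3, 89.9, -161.9]
contact_force: [0.9, 1.5, -1.0]
opening: 0.0058
clock: 17.92
tcp_pos: [0.4777, -0.2692, 0.0683]
ee_rot: [57.6, 89.9, -62.9]
contact_force: [-2.1, -0.6, 9.4]
opening: 0.006
```

Seated at about .068, as expected for a 9 mm grip depth. Release and withdraw.

```bash
python3 -m jog '{"travel":[[-0.001,0,0],[-0.001,0,0],[-0.001,0,0],[-0.001,0,0],[-0.02,0,0],[-0.06,0,0],[-0.12,0,0],[-0.15,0,0],[-0.15,0,0],[-0.15,0,0],[-0.15,0,0],[-0.15,0,0]],"rotation":[[0,0,0],[0,0,0],[0,0,0],[0,0,0],[0,0,0],[0,0,0],[0,0,0],[0,0,0],[0,0,0],[0,0,0],[0,0,0],[0,0,0]]}' -0.5
python3 - <<'E'
from h import *
w0=np.radians(-30.5); c=vision.calibration("wrist"); im=vision.snapshot("wrist"); cv2.imwrite("pics/w11.png",im); 
for col,g,h in (("blue",[.477,-.2684,.0415,1.57,w0],(100,125)),("yellow",[.529,-.299,.0415,1.57,w0],(20,35))):
    p,e=discfit(im.copy(),c,g,hue=h); print(col,p[:3].round(4),np.degrees(p[3:]).round(1),round(e,3))
s=vision.snapshot("scene"); cs=vision.calibration("scene"); cv2.imwrite("pics/s11.png",s)
p,e=discfit(s.copy(),cs,[.477,-.2684,.0415,1.57,w0]); print("scene",p[:3].round(4),np.degrees(p[3:]).round(1),round(e,3))
s0=cv2.imread("pics/scene0.png"); t0=cv2.imread("pics/top0.png"); t=vision.snapshot("top")
for n,a,b,(h0,h1),roi in [("pot top",t0,t,(105,130),(185,215,185,220)),("stamp top",t0,t,(0,8),(200,222,388,410)),("yellow scene",s0,s,(20,35),(295,355,320,345))]:
    o=[]
    for q in (a,b):
        m=cv2.inRange(cv2.cvtColor(q,cv2.COLOR_BGR2HSV)[roi[0]:roi[1],roi[2]:roi[3]],(h0,120,50),(h1,255,255)); v,u=np.nonzero(m); o.append((round(u.mean()+roi[2],1),round(v.mean()+roi[0],1),len(u)))
    print(n,o)
print("bottle diff",np.abs(s0[140:250,255:302].astype(int)-s[140:250,255:302]).mean())
E
```

```text
clock: 19.42
tcp_pos: [0.4758, -0.2675, 0.2143]
ee_rot: [-80.3, 89.8, 159.2]
contact_force: [-0.3, 0.2, 0.4]
opening: 0.0214
blue [ 0.4743 -0.2774  0.0058] [ 88.9 -30.1] 0.071
yellow [ 0.5317 -0.3052  0.0279] [ 83.5 -28.8] 0.075
scene [ 0.5232 -0.2175 -0.0671] [ 88.6 -33.2] 0.126
pot top [(np.float64(200.3), np.float64(199.9), 324), (np.float64(200.3), np.float64(199.9), 325)]
stamp top [(np.float64(400.2), np.float64(210.0), 43), (np.float64(400.1), np.float64(210.0), 42)]
yellow scene [(np.float64(333.6), np.float64(327.7), 218), (np.float64(333.6), np.float64(327.7), 218)]
bottle diff 36.84165054803353
```

```bash
python3 -m jog '{"travel":[[-0.04,0.01,0.04],[-0.04,0.019,0.09],[-0.04,0.019,0.14],[-0.04,0.019,0.14],[-0.04,0.019,0.14],[-0.04,0.019,0.14]],"rotation":[[0,0,0],[0,0,0],[0,0,0],[0,0,0],[0,0,0],[0,0,0]]}' -0.5
python3 - <<'E'
from h import *
w0=np.radians(-30.5); s0=cv2.imread("pics/scene0.png"); s=vision.snapshot("scene"); c=vision.calibration("scene"); t=vision.snapshot("top"); ct=vision.calibration("top"); t0=cv2.imread("pics/top0.png")
cv2.imwrite("pics/s12.png",s); cv2.imwrite("pics/t12.png",t)
print("bottle scene/top diff",np.abs(s0[140:250,255:302].astype(int)-s[140:250,255:302]).mean(),np.abs(t0[190:230,255:320].astype(int)-t[190:230,255:320]).mean())
def box(im,h,r): 
    m=cv2.inRange(cv2.cvtColor(im,cv2.COLOR_BGR2HSV),(h[0],110,40),(h[1],255,255)); k=np.zeros_like(m); k[r[0]:r[1],r[2]:r[3]]=1; v,u=np.nonzero(m*k); return (u.min(),u.max(),v.min(),v.max(),len(u)) if len(u) else None
n=np.array([np.cos(w0),np.sin(w0),0]); e=np.cross(n,[0,0,1]); a=np.linspace(0,6.28,60)[:,None]
for nm,C in (("blue",[.477,-.2684,.0415]),("yellow",[.477+.06*np.cos(w0),-.2684+.06*np.sin(w0),.0415])):
    P=np.array(C)+.036*(np.cos(a)*e+np.sin(a)*[0,0,1]); P=np.vstack([P+.004*n,P-.004*n])
    for cam,cc,im in (("scene",c,s),("top",ct,t)):
        q=proj(cc,P); r=[int(q[:,1].min())-12,int(q[:,1].max())+12,int(q[:,0].min())-12,int(q[:,0].max())+12]
        print(nm,cam,"pred",q[:,0].min().round(1),q[:,0].max().round(1),q[:,1].min().round(1),q[:,1].max().round(1),"seen",box(im,(95,128) if nm=="blue" else (18,35),r))
E
```

```text
clock: 20.32
tcp_pos: [0.4224, -0.3972, 0.2558]
ee_rot: [-79.9, 89.9, 159.6]
contact_force: [0.2, -0.6, -0.0]
opening: 0.0212
bottle scene/top diff 23.74094132817537 4.651923076923077
blue scene pred 294.3 302.0 306.0 348.1 seen (np.int64(297), np.int64(303), np.int64(310), np.int64(348), 205)
blue top pred 365.5 393.7 254.5 273.0 seen (np.int64(368), np.int64(392), np.int64(255), np.int64(271), 125)
yellow scene pred 326.8 337.3 305.5 347.5 seen (np.int64(330), np.int64(337), np.int64(308), np.int64(348), 233)
yellow top pred 377.8 406.1 233.6 251.9 seen (np.int64(379), np.int64(405), np.int64(235), np.int64(251), 140)
```

Run:
```python
from h import *
s0,s,t0,t=[cv2.imread(f"pics/{n}.png") for n in("scene0","s12","top0","t12")]
def tm(a,b,r,p=10):
    x=cv2.matchTemplate(b[r[0]-p:r[1]+p,r[2]-p:r[3]+p],a[r[0]:r[1],r[2]:r[3]],cv2.TM_CCOEFF_NORMED); _,v,_,l=cv2.minMaxLoc(x); return round(v,3),l[0]-p,l[1]-p
print("bottle scene",tm(s0,s,(135,250,255,302)),"head",tm(s0,s,(138,175,265,302)),"top",tm(t0,t,(195,228,255,318)))
print("white top",tm(t0,t,(241,258,214,244)),"white scene",tm(s0,s,(193,211,206,240)),"pot scene",tm(s0,s,(155,190,234,260)),"stamp scene",tm(s0,s,(296,335,358,384)))
d=np.abs(s0.astype(int)-s).sum(2)[140:250,255:302]; print((d.reshape(10,11,47).mean(1)[:, :45].reshape(10,5,9).mean(2)).astype(int))
m=cv2.inRange(cv2.cvtColor(t,cv2.COLOR_BGR2HSV),(0,150,80),(8,255,255)); k=np.zeros_like(m);k[270:320,150:250]=1; v,u=np.nonzero(m*k); c=vision.calibration("top")
print("stick",[unproj(c,q,.009).round(3) for q in((u.min(),v.mean()),(u.max(),v.mean()),(u.mean(),v.min()),(u.mean(),v.max()))])
```

```text
bottle scene (1.0, 0, 0) head (1.0, 0, 0) top (0.997, 0, 0)
white top (0.977, 0, 0) white scene (0.618, 0, 0) pot scene (1.0, 0, 0) stamp scene (0.608, 0, 1)
[[109  90  66 104 104]
 [111 100  51  48  70]
 [ 96 107  70  55  73]
 [ 90  75  71  70  79]
 [ 84  45  59  72 101]
 [ 85  43  52  63  80]
 [ 84  42  41  43  67]
 [ 65  40  42  38  70]
 [ 68  41  40  38  71]
 [103  63  44  54  89]]
stick [array([0.403, 0.261, 0.009]), array([0.406, 0.117, 0.009]), array([0.412, 0.178, 0.009]), array([0.395, 0.178, 0.009])]
```

```bash
python3 -c "
from cell import ctrl; print(ctrl.sign_off())"
```

```text
the job is handed in; nothing more can be done
None
```

I handed the job in after about 20 s on the robot clock; no verdict was reported. The stick lies flat on the worktop in front of the tray. I pressed the blue disc at notch a until it leaned by itself, then lifted it out and stood it upright in the rack's free slot.

**What agreed in the last checks:**
- **Blue disc:** its outline in both the scene and top pictures fits a fully seated disc to within about 4 px, level with the yellow one. The hand felt 9 N upward at the height I expected when the disc reached the bottom.
- **Lean step:** before I lifted the disc, a silhouette fit put its tilt at 50.5 degrees with the fingers clear of it.
- **Stick:** about 55 mm in front of the tray, well clear of tray and rack.
- **Bottle, pot and white disc:** no pixel shift in the final top or scene matches.
- **Yellow disc and stamp:** unchanged by colour position in the check just before the final one.

**What was weak or disagreed:**
- **First pinch:** it was shallow and off-centre, so I reopened, shifted and gripped again.
- **Free 3-D fits of the seated disc:** these gave unreliable heights, so I relied on the outline comparison instead.
- **Scene-picture matches:** the stamp (0.61, 1 px shift) and the white disc (0.62, no shift) correlated poorly. I put this down to a change in picture brightness, because their top-view positions had not moved.
- **Calibration:** the wrist and top cameras differed by 3–5 mm; I went mostly with the wrist camera.
- **Final pictures:** I had used all 12 viewings, so the last checks were numeric only.

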